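Swing the magnifier lamp aside and tip the sorted medals into their tin

ROBOT

A 6-joint arm with a two-finger parallel gripper is mounted at the origin on the work surface. World frame = base frame: x ahead of the robot, y to its left, z up, the work surface at z = 0. Lengths are in m, angles in rad, forces in N, time in s.
With the tool pointing down it reaches from about 0.325 to 1 m from the base axis. Payload 5.1 kg.
Tool frame: the origin (TCP) lies between the finger pads; the fingertips stand 14 mm ahead of it and the grasp point (between the pads) lies 5 mm behind it; x points along the fingers, y is the direction in which the jaws open and shut, and the axes are right-handed (so a half turn about x gives the same grasp; the last joint's range is limited). The gripper opens to 85 mm and grips with 20 to 120 N. Pads are 22 mm wide; open, the fingers measure 114 mm over their backs; the gripper's body (76 mm by 85 mm) begins 54 mm behind the grasp point. The pads swing forward as they close: fully open they stand 13 mm farther back than shut.
Start: joints at [1.144, 0.124, 1.65, -0, 1.367, -0.083], TCP at [0.219, 0.612, 0.245] pointing down, gripper open.
Joint ranges: [-2.61, 2.61], [-1.02, 2.33], [0.03, 2.71], [-1.35, 4.49], [0.32, 2.68], [-2.91, 2.91]. Speed limits (rad/s): [2.57, 2.57, 3.14, 3.14, 3.14, 3.14].

INTERFACE

Orientations are given as a unit quaternion [w, x, y, z].
In Python, from workcell import env gives the robot as it stands. Calls block until the motion is done:
- env.move_ptp(position, orientation): joint-space move of the TCP to a pose.
- env.move_l(position, attitude=None, velocity=0.15): straight line of the TCP; attitude=None keeps the orientation; velocity is the mean speed in m/s.
- env.move_j(angles): joint-space move.
- env.gripper_to(opening): opening from 0.0 (shut) to 1.0 (fully open); the grip force is fixed at half the most; returns when the fingers have stopped.
- env.wait(seconds).
- env.ik(position, orientation): joint angles nearest the present ones, or None.
- env.state(): the state.
- env.capture(name): name is "side" or "top"; returns (picture, depth): 384x512x3 uint8, red, green, blue; 384x512 float32, m along the optical axis (not along the pixel's ray), 0 where there is no reading.
- env.camera_model(name): a dict with "intrinsics" (3x3 intrinsics, pixels), "distortion" ([k1, k2, p1, p2, k3] as OpenCV has them; the pictures are not rectified), "R" (3x3) and "t" (3): a world point X has camera coordinates R X + t. Camera axes: x right, y down, z forward; pixel columns grow to the right and rows downward; lengths in m; the calibration is good to about 2 mm. A picture is of the moment at which its call begins. camera_model takes no time and is no camera call.
A pose or a line that the arm cannot do raises env.Unreachable and nothing moves.
- env.finish_job(): hands the job in, once; it reports no verdict.
The state is a dict: "time_s": time; "joint_positions": joint angles; "dq": joint speeds; "tau": joint torques, N m; "tcp_pos": TCP position; "eef_rot": TCP orientation; "contact_force": force on the tool from outside, world axes, zero at the start; "torque": the same for the moment, N m; "finger_gap": opening from 0.0 (shut) to 1.0 (fully open).
Only numpy, scipy, OpenCV 4.12 (cv2) and the standard library are available. Lean on these libraries where they do the work, as an engineer would, in place of code of your own. Each camera call takes 0.05 s, during which the arm holds its last target.

TASK

The medals in the drop-end tray have been looked over under the magnifier lamp: first swing the lamp's arm clear, away from the tin, until it meets its stop, without touching the lens. Then let the tray's end gate right down while the tray still stands on the table, take the tray by its bridge handle, rest its gate end lightly on the open tin's rim with the gate reaching in over the tin, and tip it there, gate end down and without tilting it sideways or backwards, so that all five medals slide out over the gate into the tin. Finally set the empty tray back on the table, level and clear of the tin, leaving the tin and the other goods standing where they are.

Things in the scene. Friction and masses are not known exactly. Their poses are not given: they have to be found in the camera images.
- lamp_arm (a joint): swing of the magnifier lamp's arm about its upright post, rad. 0: arm points straight away from the lamp's own +x, out over the tray; grows as the arm swings anticlockwise seen from above, away from the tin; at 1.30 it meets its fixed stop (lower stop -0.35). It starts near 0. It has a rubbing hinge (0.25 N m, about 2 N where the rod is pushed half-way) and stays where it is left
- lamp_pivot (a point): point on the post's upright axis at the height of the arm rod, 195 mm above the table. The lamp: round grey base of 128 mm diameter, too heavy to shift, 20 mm steel post, grey 38 mm boss with a black cap whose top is at 220 mm
- rod_mid (a point): point on the centre line of the lamp's bare aluminium arm rod, 115 mm out from the post's axis. The rod is level, 16 mm in diameter, bare from 20 to 135 mm from the axis, its centre 195 mm above the table; nothing is above it
- lens: the glass magnifying lens, 106 mm diameter, 222 mm out from the post's axis at the end of the arm, held in a white ring lamp 132 mm in outer diameter, from 184 to 208 mm above the table; origin: centre of the lens underside, 190 mm above the table
- tray: open wooden tray with a drop end, 200 x 112 mm, 0.25 to 0.45 kg; origin: centre of its underside, x axis to the gate end, z up. Floor top at 10 mm, wall tops at 38 mm. Bridge handle over its middle: flat-sided bar along y, 16 mm thick (x), 66 to 84 mm high, on cheeks outside the side walls (122 mm over all); medals pass under it. Two 4 mm foot strips below, at x = 68 to 80 mm either side of the middle
- gate (a joint): angle of the tray's end gate, rad: 0 upright (shut), 1.57 fully lowered, level with the tray's floor. It hinges on its lower edge at x = 100, z = 9.5 mm of the tray and swings outwards; stiff hinge (0.03 N m, about 1 N at the tab), stays where it is left. Gate 8 mm thick (outside the hinge line), its top edge at 38 mm; a 34 mm wide tab in its middle rises to 51.5 mm
- gate_lip (a point): middle of the outer end of the gate's tab, on its inner face, 42 mm from the hinge line; when the gate is down this is the lip over which things leave the tray, 142 mm from the tray's middle. Below, from the front foot strip to the gate (x = 80 to 100 mm), the floor's underside is bare at z = 4 mm; the lowered gate's underside is at z = 1.5 mm
- tin: open rectangular metal tin without its lid, 190 (x) x 150 (y) x 65 mm high, walls and floor 3 mm, 0.45 kg, loose; origin: centre of its underside
- tin_mouth (a point): centre of the tin's open mouth, level with its rim, 65 mm above its underside
- medal0: plain silvery metal medal, a disc 34 mm in diameter and 5 mm thick, 32 g, one of five alike on the tray's floor; origin: centre of its underside. On the tray it begins to slide at a slope of some 18 to 26 degrees
- medal1: plain silvery metal medal, a disc 34 mm in diameter and 5 mm thick, 32 g, one of five alike on the tray's floor; origin: centre of its underside. On the tray it begins to slide at a slope of some 18 to 26 degrees
- medal2: plain silvery metal medal, a disc 34 mm in diameter and 5 mm thick, 32 g, one of five alike on the tray's floor; origin: centre of its underside. On the tray it begins to slide at a slope of some 18 to 26 degrees
- medal3: plain silvery metal medal, a disc 34 mm in diameter and 5 mm thick, 32 g, one of five alike on the tray's floor; origin: centre of its underside. On the tray it begins to slide at a slope of some 18 to 26 degrees
- medal4: plain silvery metal medal, a disc 34 mm in diameter and 5 mm thick, 32 g, one of five alike on the tray's floor; origin: centre of its underside. On the tray it begins to slide at a slope of some 18 to 26 degrees
- candlestick: brass candlestick, 115 mm tall, foot 72 mm, behind the tin; origin: centre of its underside; goods to be left alone
- bell: copper hand bell, 88 mm tall, mouth 64 mm, behind the tray; origin: centre of its underside; goods to be left alone
- jar: white jar with a blue cap, 60 mm diameter, 75 mm tall, on the right; origin: centre of its underside; goods to be left alone
- dish: small blue bowl, 84 mm diameter, 26 mm tall, at the right beside the lamp; origin: centre of its underside; goods to be left alone
- keepsake_box: closed dark wooden box, 89 x 66 x 51 mm, at the right under where the lamp swings to; origin: centre of its underside; goods to be left alone
Not all that is in view belongs to the job. There is more than one size of the tin; the one meant has the size given above. Leave any yellow look-alike of the tray alone.

How it is judged:
On the way, in this order (a step that is already met when the one before it is completed fails the run):
1. the lamp's arm is swung clear, against its stop (at 1.22 rad or more) (value of joint lamp_arm above 1.22 rad), for 0.2 s.
2. the gate is let right down (1.40 rad or more) while the tray stands level on the table (value of joint gate above 1.4 rad and angle between tray's own z axis and vertical below 0.08 rad and height (world z) of tray below 0.008 m), for 0.2 s.
3. the gate end of the tray rests on the tin (at least 0.3 N between them) with the open gate reaching in over the tin (contact force between tray and tin above 0.3 N and horizontal distance between gate_lip and tin_mouth below 0.08 m and value of joint gate above 1.2 rad), for 0.2 s.
4. the tray is tipped at least 18 degrees, gate end down and open, reaching in over the tin (angle between tray's own x axis and vertical above 1.885 rad and value of joint gate above 1.2 rad and horizontal distance between gate_lip and tin_mouth below 0.08 m), for 0.1 s.
At the end, for the whole second after the job is handed in: All five medals lie at rest inside the tin; the tin stands flat on the table; the lamp's arm is still against its stop (1.22 rad or more); the empty tray is at rest on the table, level within about 5 degrees, its middle at least 130 mm from the tin's (x of medal0 in the frame of tin between -0.092 and 0.092 m and y of medal0 in the frame of tin between -0.072 and 0.072 m and z of medal0 in the frame of tin between -0.005 and 0.05 m and x of medal1 in the frame of tin between -0.092 and 0.092 m and y of medal1 in the frame of tin between -0.072 and 0.072 m and z of medal1 in the frame of tin between -0.005 and 0.05 m and x of medal2 in the frame of tin between -0.092 and 0.092 m and y of medal2 in the frame of tin between -0.072 and 0.072 m and z of medal2 in the frame of tin between -0.005 and 0.05 m and x of medal3 in the frame of tin between -0.092 and 0.092 m and y of medal3 in the frame of tin between -0.072 and 0.072 m and z of medal3 in the frame of tin between -0.005 and 0.05 m and x of medal4 in the frame of tin between -0.092 and 0.092 m and y of medal4 in the frame of tin between -0.072 and 0.072 m and z of medal4 in the frame of tin between -0.005 and 0.05 m and value of joint lamp_arm above 1.22 rad and angle between tray's own z axis and vertical below 0.08 rad and height (world z) of tray below 0.008 m and horizontal distance between tray and tin above 0.13 m and linear speed of tray below 0.02 m/s and linear speed of each of medal0, medal1, medal2, medal3, medal4 below 0.03 m/s and angle between tin's own z axis and vertical below 0.06 rad and height (world z) of tin below 0.006 m); the robot touches nothing.
It fails at once if the tray is pressed on the tin with more than 25 N (contact force between tray and tin above 25 N).
It fails at once if the lens is touched (contact force between lens and anything else above 0.5 N).
It fails at once if the tray is tilted sideways (more than 20 degrees) or backwards, gate end up (more than 17 degrees) (angle between tray's own y axis and vertical below 1.22 rad or angle between tray's own y axis and vertical above 1.92 rad or angle between tray's own x axis and vertical below 1.27 rad).
It fails at once if the tin is shifted more than 40 mm or tipped (distance of tin from where it was at the start of the episode above 0.04 m or angle between tin's own z axis and vertical above 0.5 rad).
It fails at once if another of the goods is shifted more than 30 mm or knocked over ((distance of candlestick from where it was at the start of the episode above 0.03 m or angle between candlestick's own z axis and vertical above 0.5 rad) or (distance of bell from where it was at the start of the episode above 0.03 m or angle between bell's own z axis and vertical above 0.5 rad) or (distance of jar from where it was at the start of the episode above 0.03 m or angle between jar's own z axis and vertical above 0.5 rad) or (distance of dish from where it was at the start of the episode above 0.03 m or angle between dish's own z axis and vertical above 0.5 rad) or (distance of keepsake_box from where it was at the start of the episode above 0.03 m or angle between keepsake_box's own z axis and vertical above 0.5 rad)).
It also fails if it takes over 72 s, if anything falls off the work surface, if the arm or the gripper's body presses on something with over 40 N, if the wrist force passes 120 N, or if a joint passes its speed limit or range.

## Working session

There is one attempt and no reset: what is moved stays moved. The work goes in short steps, each a Python script; the robot and the scene stay as the last script left them, time stands still between calls to the robot, and variables do not carry over. Pictures are saved under pics/ and viewed, and the job is handed in when it is done.

```bash
ls; mkdir -p pics
python3 - <<'E'
from workcell import env
import cv2,numpy as np
print(env.state())
for n in("top","side"):
    p,d=env.capture(n); np.savez(f"pics/{n}0.npz",p=p,d=d)
    cv2.imwrite(f"pics/{n}0.png",cv2.resize(p[:,:,::-1],(800,600),interpolation=cv2.INTER_CUBIC))
    m=env.camera_model(n); print(n,m)
E
```

```text
pics
{'time_s': 0.0, 'joint_positions': array([ 1.14441924e+00,  1.24522958e-01,  1.65169338e+00, -1.06466862e-06,
        1.36751374e+00, -8.26003414e-02]), 'dq': array([-1.32663136e-03,  3.17982347e-04,  5.83483147e-05, -3.49404312e-04,
        4.47746096e-04, -4.42264759e-04]), 'tau': array([ 6.77741973e-04, -4.23584282e+01, -3.65463781e+01, -6.14143616e-06,
        6.67425673e-03,  1.37338878e-05]), 'tcp_pos': array([0.21886101, 0.61141546, 0.24402999]), 'eef_rot': array([ 0.69649625,  0.12021421,  0.69687603, -0.12167711]), 'contact_force': array([-0.49623364, -0.76127756, -0.3107834 ]), 'torque': array([ 0.01591029, -0.00512413, -0.01979704]), 'finger_gap': 1.0032048540053387}
top {'intrinsics': array([[490.02660707,   0.        , 254.3506724 ],
       [  0.        , 490.02660707, 191.97050775],
       [  0.        ,   0.        ,   1.        ]]), 'distortion': array([-0.16553472,  0.        ,  0.        ,  0.        ,  0.        ]), 'R': array([[-0.0157715 , -0.99966537,  0.02050379],
       [-0.981563  ,  0.01157272, -0.19078823],
       [ 0.19048711, -0.02313478, -0.98141706]]), 't': array([0.01270505, 0.47655383, 1.47785072])}
side {'intrinsics': array([[426.1511919 ,   0.        , 252.46281094],
       [  0.        , 426.1511919 , 192.26617569],
       [  0.        ,   0.        ,   1.        ]]), 'distortion': array([-0.09894388,  0.        ,  0.        ,  0.        ,  0.        ]), 'R': array([[-0.49677541, -0.86784151,  0.00808056],
       [-0.76142294,  0.43135286, -0.48391096],
       [ 0.41647245, -0.2465478 , -0.87507993]]), 't': array([0.24981181, 0.41130851, 1.37264039])}
```

View pics/top0.png

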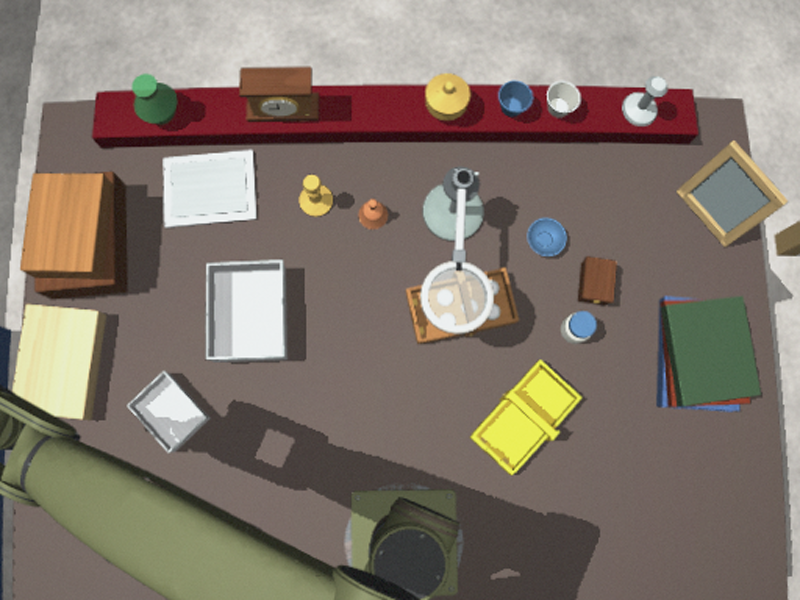

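View pics/side0.png

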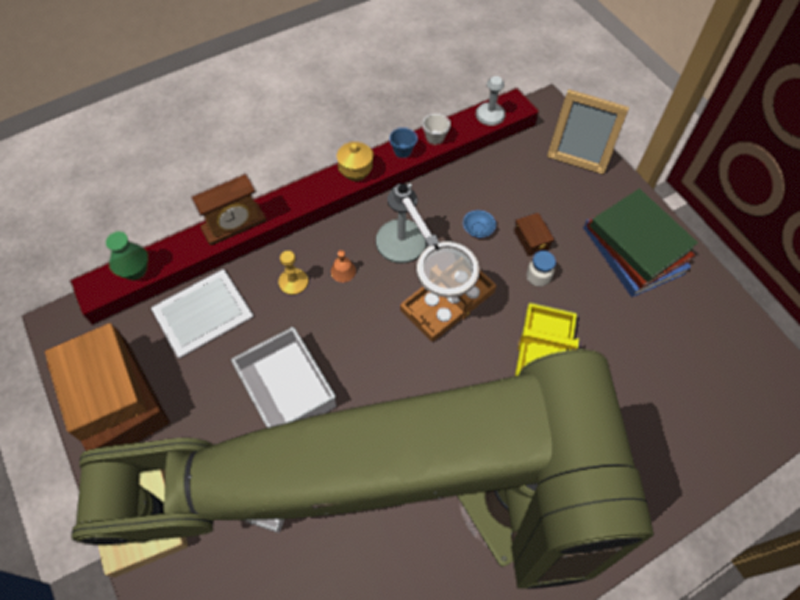

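```bash
cat > h.py <<'E'
import numpy as np,cv2
from workcell import env
from scipy.spatial.transform import Rotation as Ro
CM={n:env.camera_model(n) for n in("top","side")}
def ray(n,uv):
    m=CM[n]; q=cv2.undistortPoints(np.array(uv,float).reshape(-1,1,2),m["intrinsics"],m["distortion"]).reshape(-1,2)
    return q
def plane(n,uv,z):
    m=CM[n]; q=ray(n,uv); d=np.c_[q,np.ones(len(q))]@m["R"]; c=-m["R"].T@m["t"]
    return c+d*((z-c[2])/d[:,2])[:,None]
def cloud(n,d):
    m=CM[n]; v,u=np.mgrid[:384,:512]; q=ray(n,np.c_[u.ravel(),v.ravel()])
    X=np.c_[q,np.ones(len(q))]*d.reshape(-1,1)
    return ((X-m["t"])@m["R"]).reshape(384,512,3)
def proj(n,X):
    m=CM[n]; X=np.atleast_2d(np.array(X,float)); r,_=cv2.Rodrigues(m["R"])
    return cv2.projectPoints(X,r,m["t"],m["intrinsics"],m["distortion"])[0].reshape(-1,2)
def snap(n,name,crop=None,s=None):
    p,d=env.capture(n); save(p,name,crop); return p,d
def save(p,name,crop=None):
    q=p[:,:,::-1]
    if crop: u0,v0,u1,v1=crop; q=q[v0:v1,u0:u1]
    s=min(800/q.shape[1],600/q.shape[0]); cv2.imwrite(f"pics/{name}.png",cv2.resize(q,None,fx=s,fy=s,interpolation=cv2.INTER_CUBIC))
E
python3 - <<'E'
from h import *
a=np.load("pics/top0.npz");P=cloud("top",a["d"]);save(a["p"],"topcrop",(240,90,400,210))
b=np.load("pics/side0.npz");Q=cloud("side",b["d"]);save(b["p"],"sidecrop",(230,110,390,230))
table=P[300:310,350:360,2];print("table z",np.median(table), np.median(Q[240:250,380:400,2]) )
# clusters by height mask via top
p=a["p"]
z=P[...,2]
for nm,(u0,v0,u1,v1) in dict(tin=(120,155,195,240),small=(80,230,135,292),yellow=(295,220,380,310),tray=(255,165,340,222)).items():
    R=P[v0:v1,u0:u1].reshape(-1,3); r=R[(R[:,2]>.02)&(R[:,2]<.15)]
    # top-level pts
    h=np.percentile(r[:,2],[50,90,98]); t=r[r[:,2]>h[1]-.012]
    rc=cv2.minAreaRect((r[:,:2]*1000).astype(np.float32)); print(nm,h,rc)
E
```

```text
table z -9.268740735523224e-05 0.7080552955699941
tin [0.05855272 0.06821386 0.07125909] ((459.08514404296875, 308.0416259765625), (194.0176544189453, 153.725341796875), 1.7065670490264893)
small [0.03991618 0.04610588 0.04915228] ((288.5122985839844, 436.222900390625), (130.47850036621094, 183.3949737548828), 44.089290618896484)
yellow [0.04002347 0.08503107 0.08797463] ((242.17715454101562, -242.56085205078125), (123.91572570800781, 210.97467041015625), 45.73566436767578)
tray [0.03716421 0.0470334  0.06225529] ((466.4605712890625, -124.58952331542969), (116.70841979980469, 211.8094024658203), 10.670818328857422)
```

View pics/topcrop.png

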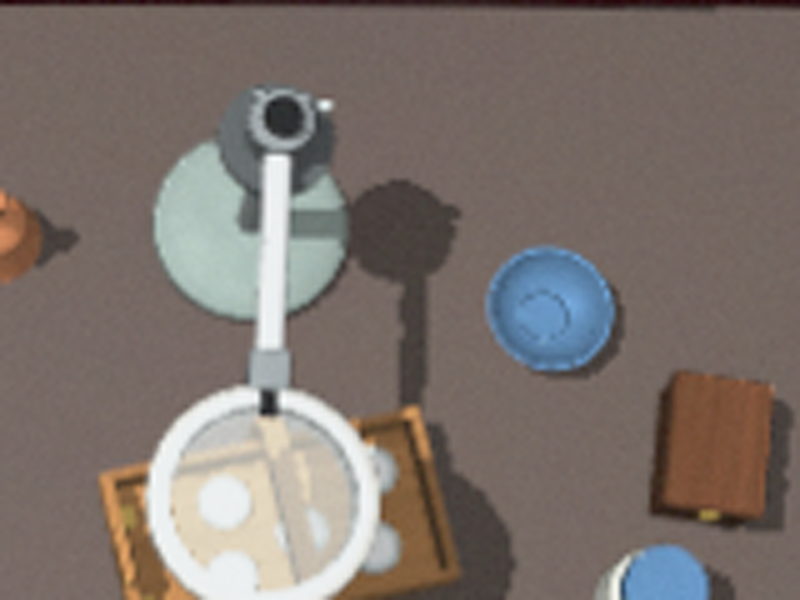

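View pics/sidecrop.png

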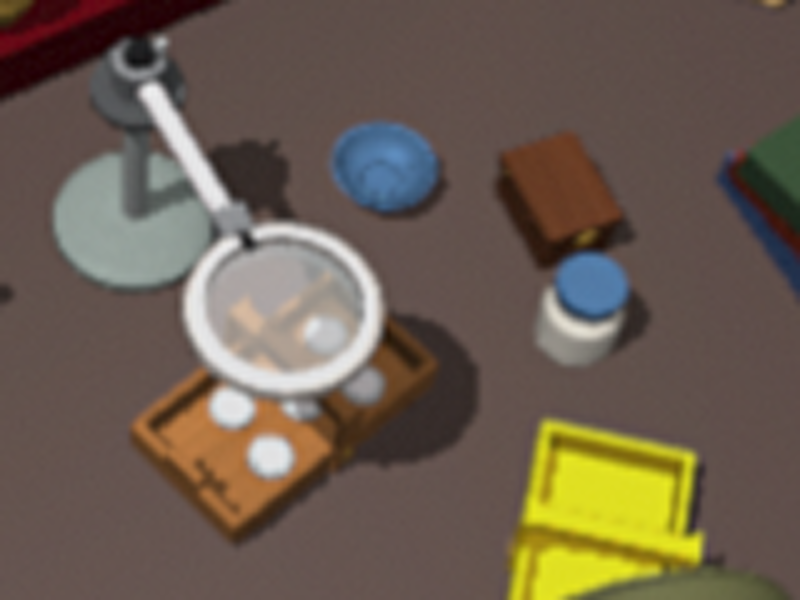

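Run:
```python
from h import *
f=lambda c:[240+c[0]/5,90+c[1]/5]
cap=plane("top",[f((284,117))],.22)[0]
rod=plane("top",[f((277,165)),f((270,345))],.195)
ring=plane("top",[f((264,500))],.208)[0]
g=lambda c:[230+c[0]/5,110+c[1]/5]
print("top",cap,rod,ring)
print("base",plane("top",[f((251,228))],.01), plane("side",[g((132,218))],.01))
print("side",plane("side",[g((140,52))],.22)[0],plane("side",[g((150,92)),g((222,205))],.195),plane("side",[g((284,307))],.208))
for n in("top","side"):
    a=np.load(f"pics/{n}0.npz");P=cloud(n,a["d"]).reshape(-1,3)
    m=(P[:,2]>.19)&(P[:,2]<.235)&(P[:,0]>.4)&(P[:,0]<.75)&(abs(P[:,1]+.1)<.15)
    r=P[m];m2=(abs(r[:,0]-.58)<.04);print(n,m.sum(),r.min(0),r.max(0),"rodx .56-.62", r[m2].mean(0) if m2.any() else 0)
d=(rod[1]-rod[0]);print("arm yaw",np.degrees(np.arctan2(d[1],d[0])))
for t in np.radians([180,220,255]):
    for y in(.0,):
        q=[.46,0.0,.2]
```

```text
top [ 0.6700856  -0.11466951  0.22      ] [[ 0.6497803  -0.11246904  0.195     ]
 [ 0.54197029 -0.10472839  0.195     ]] [ 0.44951477 -0.09709707  0.208     ]
base [[ 0.67010734 -0.11499159  0.01      ]] [[ 0.66910283 -0.1128622   0.01      ]]
side [ 0.66594999 -0.11360917  0.22      ] [[ 0.64854829 -0.11221102  0.195     ]
 [ 0.54107061 -0.10637706  0.195     ]] [[ 0.44443393 -0.0946246   0.208     ]]
top 2034 [ 0.40004323 -0.16056129  0.1900249 ] [ 0.69555099 -0.03079255  0.2273635 ] rodx .56-.62 [ 0.58022661 -0.10614961  0.20110725]
side 1275 [ 0.40012788 -0.16061724  0.19008661] [ 0.69080331 -0.03025425  0.22355528] rodx .56-.62 [ 0.57981246 -0.1047484   0.19977313]
arm yaw 175.8932645861818
```

```bash
cat >> h.py <<'E'
def quat(x,y):
    x=np.array(x,float);x/=np.linalg.norm(x);y=np.array(y,float);y-=x*(x@y);y/=np.linalg.norm(y)
    q=Ro.from_matrix(np.c_[x,y,np.cross(x,y)]).as_quat();return np.r_[q[3],q[:3]]
PIV=np.array([.669,-.1135])
def lamp(a,off=.019,r=.09,z=.189,sg=1):
    u=np.array([np.cos(a),np.sin(a)]);t=np.array([-u[1],u[0]])
    return np.r_[PIV+r*u-off*t,z],quat([0,0,-1],np.r_[sg*u,0])
def F(): return env.state()["contact_force"]
E
python3 - <<'E'
from h import *
for sg in(1,-1):
    for a in np.radians([176,200,220,240,252]):
        p,q=lamp(a,sg=sg); j=env.ik(p,q); print(sg,np.degrees(a),p.round(3),None if j is None else np.round(j,2))
E
```

```text
1 176.0 [ 0.581 -0.088  0.189] None
1 200.0 [ 0.578 -0.126  0.189] [-0.31  0.04  1.84 -0.    1.27  2.49]
1 220.0 [ 0.588 -0.157  0.189] [-0.35  0.07  1.8  -0.    1.27  2.09]
1 239.99999999999997 [ 0.608 -0.182  0.189] [-0.38  0.13  1.74 -0.    1.27  1.72]
1 252.0 [ 0.623 -0.193  0.189] [-0.38  0.17  1.7  -0.    1.28  1.5 ]
-1 176.0 [ 0.581 -0.088  0.189] [-0.24  0.03  1.85 -0.    1.27 -0.17]
-1 200.0 [ 0.578 -0.126  0.189] [-0.31  0.04  1.84 -0.    1.27 -0.66]
-1 220.0 [ 0.588 -0.157  0.189] [-0.35  0.07  1.8  -0.    1.27 -1.05]
-1 239.99999999999997 [ 0.608 -0.182  0.189] [-0.38  0.13  1.74 -0.    1.27 -1.42]
-1 252.0 [ 0.623 -0.193  0.189] [-0.38  0.17  1.7  -0.    1.28 -1.64]
```

Run:
```python
from h import *
a0=np.radians(176)
env.gripper_to(0.0)
p,q=lamp(a0,off=.06,z=.29,sg=-1); env.move_ptp(p,q)
p,q=lamp(a0,off=.055,sg=-1); env.move_l(p,q,.2)
s=env.state();print(s["time_s"],s["tcp_pos"],s["finger_gap"]); f0=F();print(f0)
p,q=lamp(a0,off=.024,sg=-1); env.move_l(p,q,.1);print(F()-f0)
for d in np.arange(180,244,8):
    p,q=lamp(np.radians(d),sg=-1); env.move_l(p,q,.15)
    print(d,(F()-f0).round(2),env.state()["time_s"])
snap("top","t1",(200,60,420,225));snap("side","s1",(200,90,420,255))
```

```text
4.1917 [ 0.58364606 -0.05223176  0.18990784] -0.002827367899296693
[0.66936    0.19060463 0.33910064]
[-0.62810056  1.23999419 -0.76683482]
180 [-1.09 -0.77 -0.53] 4.9
188 [-0.82  0.41 -0.44] 5.1917
196 [-1.09 -0.54 -0.42] 5.4833
204 [-0.95 -0.49  0.2 ] 5.775
212 [-0.8  -1.04  0.18] 6.0667
220 [-2.05 -0.74  0.62] 6.3583
228 [-1.33  0.24 -0.48] 6.65
236 [-0.25 -0.41  0.44] 6.9417
```

View pics/t1.png

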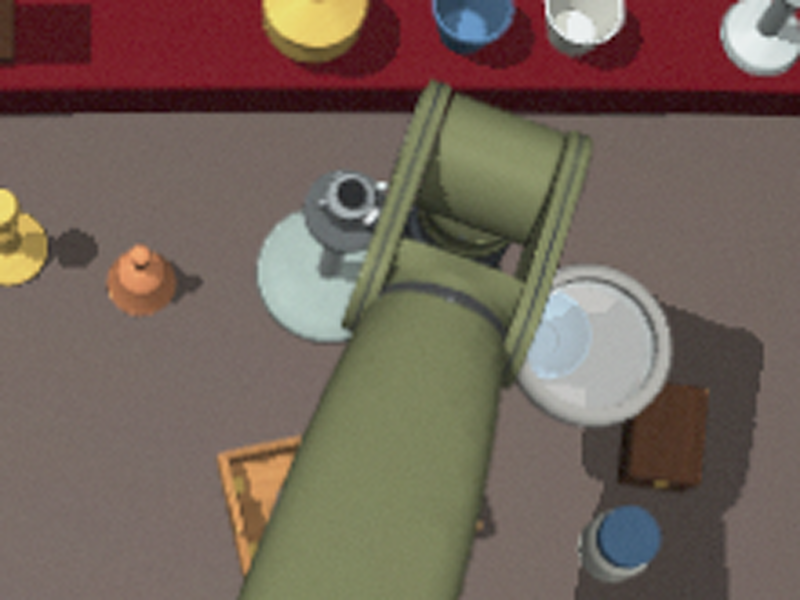

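View pics/s1.png

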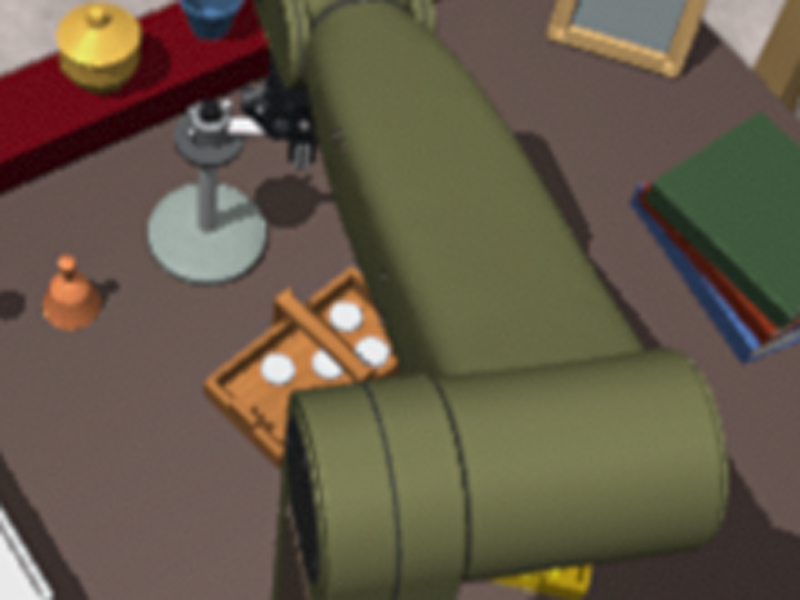

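Run:
```python
from h import *
L=plane("top",[[363.6,154.9]],.208)[0];d=L[:2]-PIV;print(L,np.linalg.norm(d),np.degrees(np.arctan2(d[1],d[0]))%360)
f0=F()
for d in np.arange(238,264,2):
    p,q=lamp(np.radians(d),sg=-1); env.move_l(p,q,.06)
    f=F()-f0; print(d,f.round(2),env.state()["time_s"])
    if np.hypot(*f[:2])>7: break
env.wait(.3);print(F()-f0)
```

```text
[ 0.54927596 -0.3035716   0.208     ] 0.22463538973630287 237.7936177980053
238 [-0.45 -0.47 -0.2 ] 7.2917
240 [-0.86 -0.4  -0.37] 7.5417
242 [-1.09 -0.48 -0.33] 7.7917
244 [-0.73 -0.88 -0.31] 8.0417
246 [-0.08 -0.46 -0.96] 8.2917
248 [-0.23 -1.1  -0.8 ] 8.5417
250 [-0.32 -1.15  0.66] 8.7917
252 [-0.99 -0.04  0.15] 9.0417
254 [-0.41 -0.23 -0.09] 9.2917
256 [-0.66 -0.56 -0.02] 9.5417
258 [-1.15 -0.81  0.61] 9.7917
260 [-0.17  0.05 -0.54] 10.0417
262 [-0.59 -0.38 -0.91] 10.2917
[-0.89010404 -0.76472325 -0.64792242]
```

Run:
```python
from h import *
snap("top","t2",(200,60,420,225));snap("side","s2",(200,60,420,225))
```

```text
(no output)
```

View pics/t2.png

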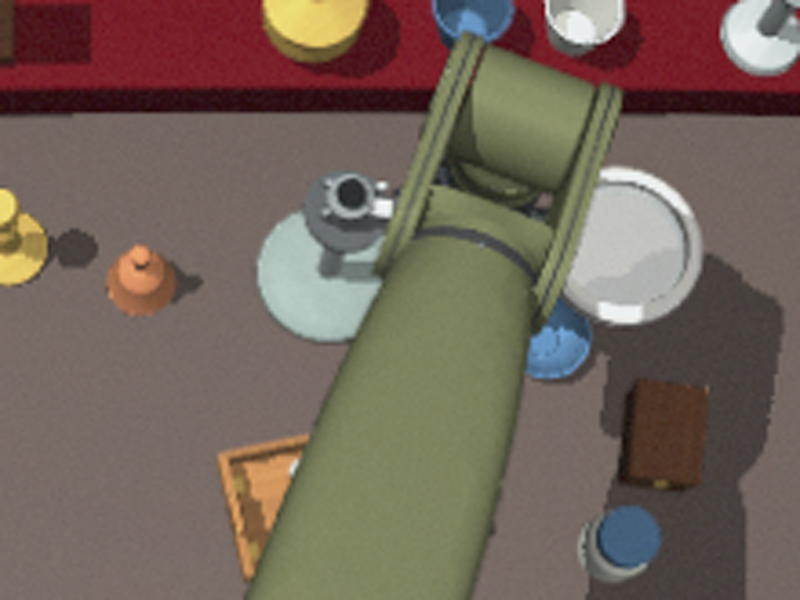

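View pics/s2.png

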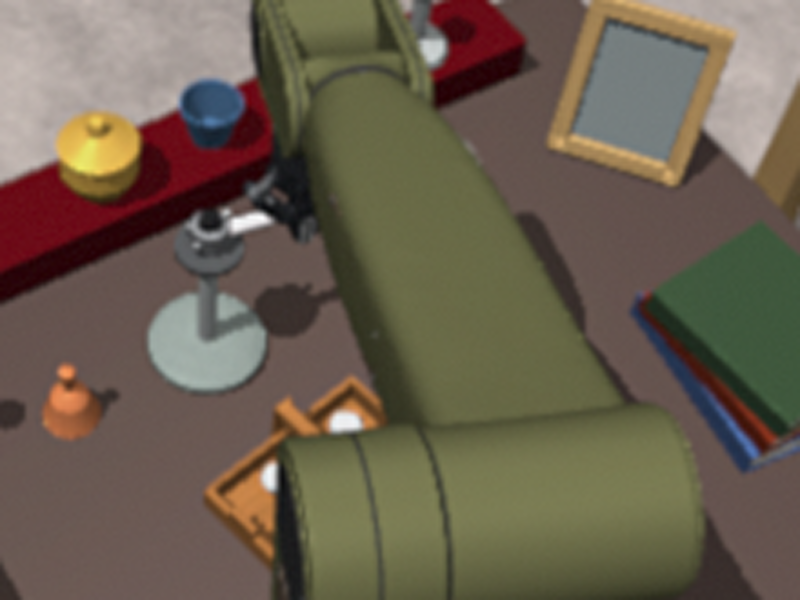

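Run:
```python
from h import *
f0=F()
for d in np.arange(264,292,2):
    p,q=lamp(np.radians(d),sg=-1)
    env.move_l(p,q,.06)
    f=F()-f0; print(d,f.round(2),env.state()["time_s"],env.state()["tau"][0].round(2))
    if np.hypot(*f[:2])>6: break
env.wait(.3);print(F()-f0)
snap("top","t3",(200,60,420,225))
```

```text
264 [-8.41  1.83  4.28] 10.9417 0.5
[-7.0516712   1.13008518  3.3032308 ]
```

View pics/t3.png

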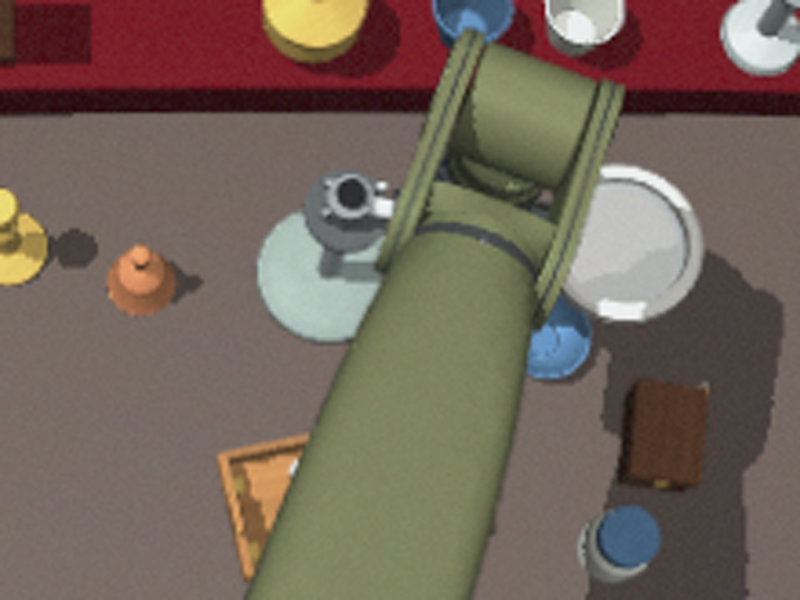

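Run:
```python
from h import *
a=np.radians(264)
p,q=lamp(a,off=.06,sg=-1); env.move_l(p,q,.15)
p[2]=.3; env.move_l(p,q,.25)
env.move_ptp([.33,.40,.3],quat([0,0,-1],[1,0,0]))
for n in("top","side"):
    p,d=env.capture(n);np.savez(f"pics/{n}4.npz",p=p,d=d)
    save(p,n[0]+"4")
p=np.load("pics/top4.npz")["p"];save(p,"t4c",(250,150,350,225))
p=np.load("pics/side4.npz")["p"];save(p,"s4c",(240,155,330,222))
print(env.state()["time_s"])
```

```text
14.7417
```

View pics/t4.png

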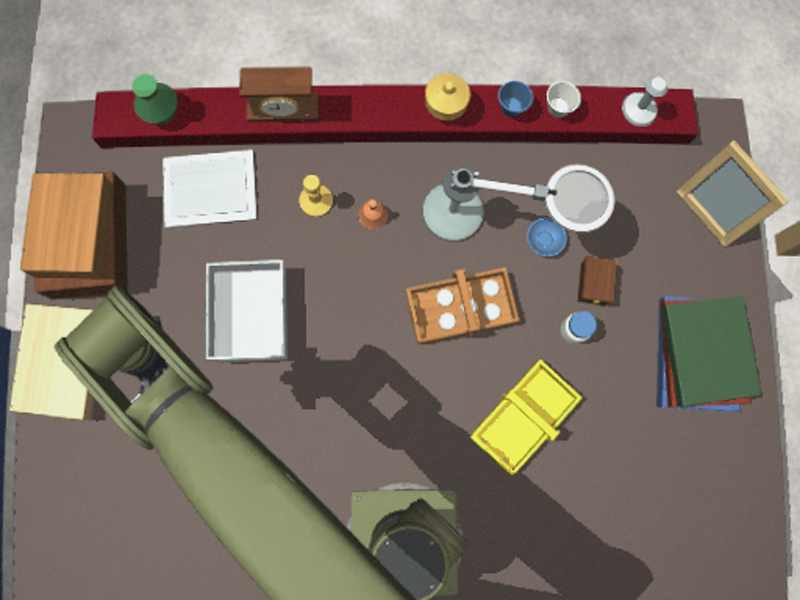

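View pics/t4c.png

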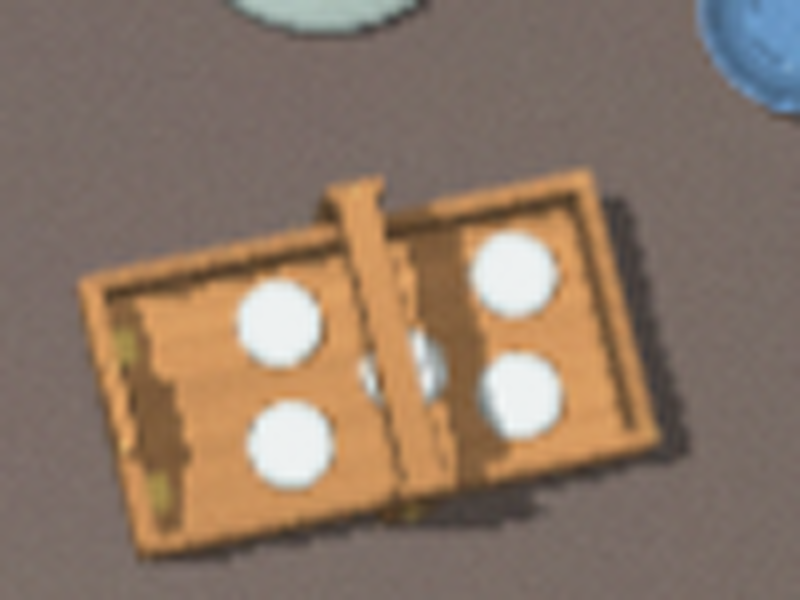

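View pics/s4c.png

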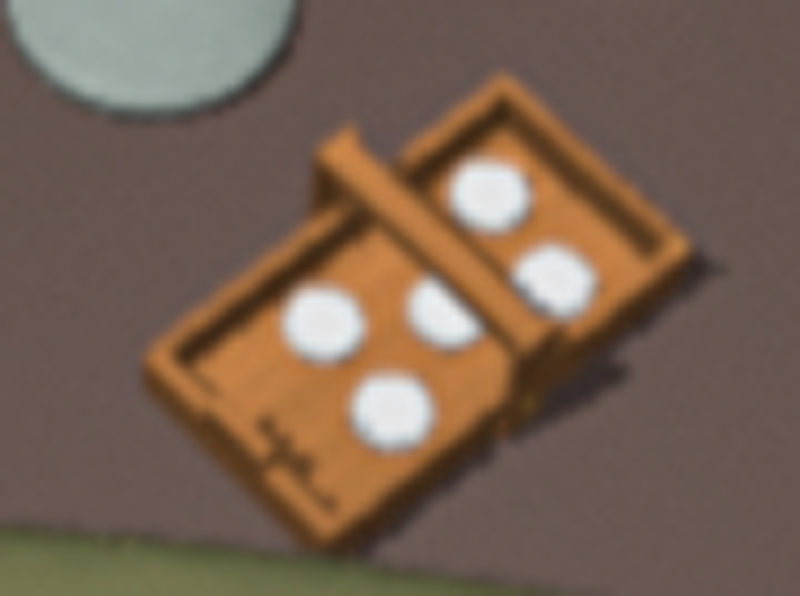

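```bash
cat > fit.py <<'E'
from h import *
from scipy.optimize import least_squares
f=lambda c:[250+c[0]/8,150+c[1]/8]
g=lambda c:[240+c[0]*90/800,155+c[1]*90/800]
# tray-frame pts, top
T=[((.108,-.056*-1*-1,.038),0)]
pts=plane("top",[f(c) for c in [(78,285),(145,555),(592,170),(660,437)]],.038)
print("corners",pts.round(4))
for i,j in((0,1),(2,3),(0,2),(1,3)): print(np.linalg.norm(pts[i]-pts[j]))
loc=np.array([[.108,.0],[.108,0],[-.1,0],[-.1,0]])
# camera right=-y, up=+x: tray x ~ +y so tray y ~ -x(world): img-up side is tray -y
loc[:,1]=[-.056,.056,-.056,.056]
def res(v,pp=pts,l=loc):
    c,s=np.cos(v[2]),np.sin(v[2]);R=np.array([[c,-s],[s,c]]);return ((l@R.T+v[:2])-pp[:,:2]).ravel()
r=least_squares(res,[.466,-.125,1.6]);print("top",r.x,np.degrees(r.x[2]),(r.fun*1000).round(1))
ps=plane("side",[g(c) for c in [(145,365),(320,548),(503,75),(692,250)]],.038)
r2=least_squares(lambda v:res(v,ps),r.x);print("side",r2.x,np.degrees(r2.x[2]),(r2.fun*1000).round(1))
# handle bar top ends
print("bar top",plane("top",[f(c) for c in [(355,185),(430,487)]],.084))
a=np.load("pics/top0.npz");P=cloud("top",a["d"]);R=P[155:240,120:195].reshape(-1,3)
for lo in(.055,.06,.063):
    t=R[(R[:,2]>lo)&(R[:,2]<.08)];print("tin",cv2.minAreaRect((t[:,:2]*1000).astype(np.float32)),len(t))
E
python3 fit.py
python3 -c "
from h import *
save(np.load('pics/top0.npz')['p'],'tinc',(120,155,200,240));save(np.load('pics/side4.npz')['p'],'tins',(130,200,230,280))"
```

```text
corners [[ 0.4982 -0.0113  0.038 ]
 [ 0.3913 -0.0353  0.038 ]
 [ 0.5425 -0.2161  0.038 ]
 [ 0.4349 -0.2384  0.038 ]]
0.10963697692792475
0.10990819851387014
0.20954190142955786
0.20765115723581382
top [ 0.46758655 -0.12918442  1.78315934] 102.16750449880956 [ 1.3 -0.5 -1.2 -0.1  0.9  1.  -1.  -0.4]
side [ 0.46200692 -0.12581813  1.77549072] 101.72812510591449 [ 2.5  1.1 -1.1 -2.5 -1.8  1.1  0.4  0.4]
bar top [[ 0.52659286 -0.11646993  0.084     ]
 [ 0.40936294 -0.14122598  0.084     ]]
tin ((459.08514404296875, 308.0416259765625), (194.0176544189453, 153.725341796875), 1.7065670490264893) 420
tin ((459.1833190917969, 307.9352111816406), (194.13760375976562, 153.4619140625), 1.8524088859558105) 375
tin ((458.4608459472656, 307.6054382324219), (192.69505310058594, 152.86265563964844), 1.8059003353118896) 292
```

View pics/tinc.png

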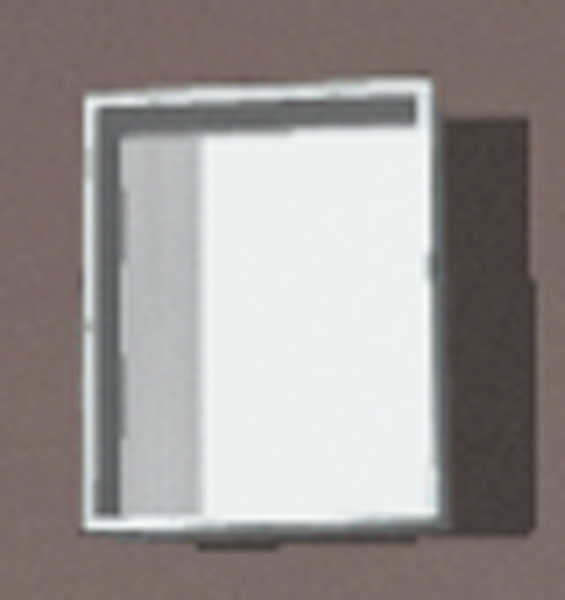

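```bash
cat >> h.py <<'E'
TR=np.array([.466,-.1285]);YA=np.radians(102)
def gpos(d,h,yaw=YA,c=TR):  # finger outer bottom edge at d beyond hinge, height h above table; y centred
    u=np.array([np.cos(yaw),np.sin(yaw)]); 
    return np.r_[c+u*(.100+d-.011),h+.014], quat([0,0,-1],[u[1],-u[0],0])
E
python3 - <<'E'
from h import *
env.gripper_to(0)
p,q=gpos(-.010,.10);print(p)
env.move_ptp(p,q);
p,q=gpos(-.010,.036);env.move_l(p,q,.1); f0=F();print(f0,env.state()["tcp_pos"]-p,env.state()["time_s"])
s=.027
for th in np.radians(np.arange(0,89,8)):
    p,q=gpos(s*np.sin(th)+.0,.0095+s*np.cos(th)); env.move_l(p,q,.08)
    print(np.degrees(th).round(),(F()-f0).round(1))
snap("top","t5",(230,140,350,230));snap("side","s5",(230,140,350,230))
print(env.state()["time_s"],env.state()["tcp_pos"]-p)
E
```

```text
[ 0.44957498 -0.05122634  0.114     ]
[ 0.80533203 -1.16291456 -0.42120472] [ 4.89315053e-04 -1.05347534e-07  4.59709171e-04] 17.575
0.0 [-0.8  1.6  1.4]
8.0 [-0.5  1.1  0.2]
16.0 [0. 0. 0.]
24.0 [-1.   0.7  0.6]
32.0 [-2.   1.  -0.2]
40.0 [-1.9  0.9  0.2]
48.0 [-0.6  1.3  0.5]
56.0 [-0.   0.5 -0.4]
64.0 [-1.1  0.8  0.6]
72.0 [-1.9  0.6  0.7]
80.0 [-1.2  1.5  0.6]
88.0 [-0.9  1.4  1.1]
20.7 [-1.82686117e-04  3.83967954e-05 -1.81712004e-04]
```

View pics/s5.png

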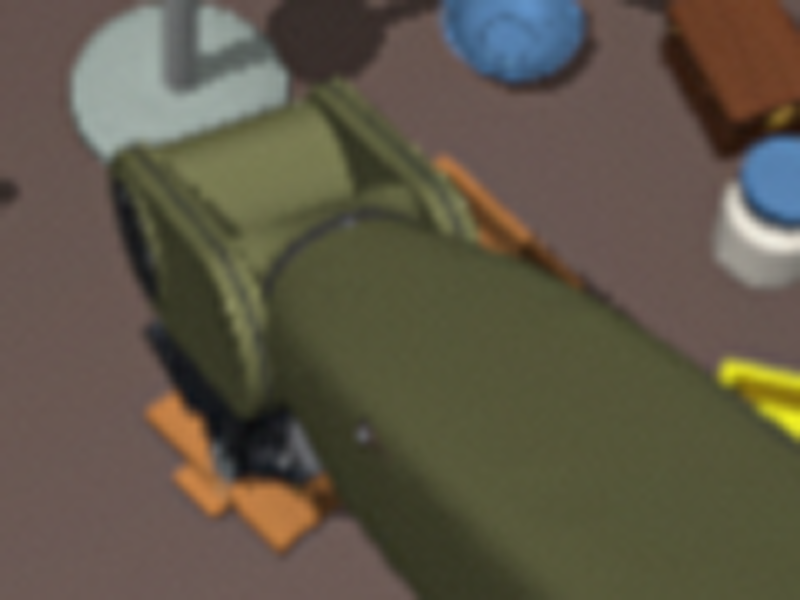

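View pics/t5.png

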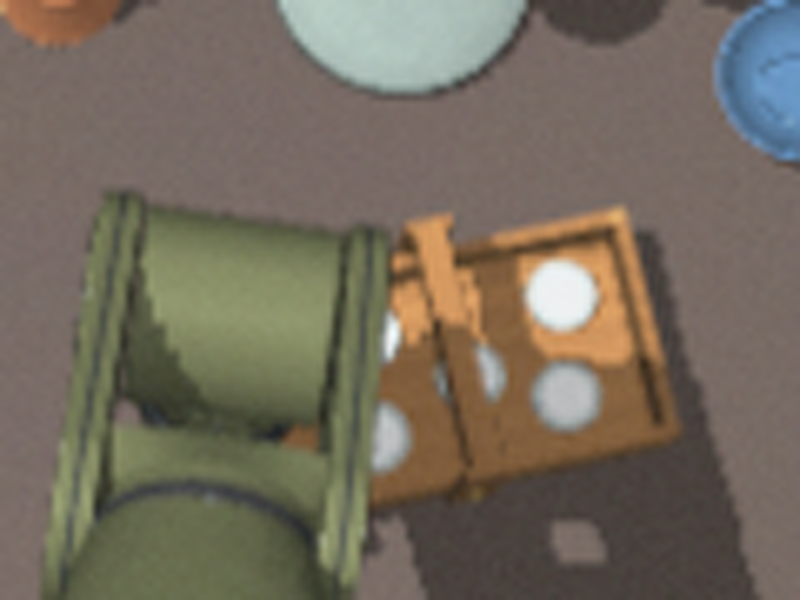

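Run:
```python
from h import *
p,q=gpos(.033,.0105);env.move_l(p,q,.06)
env.wait(.2)
f0=np.mean([F() for _ in range(1)],0)
for h in(.0095,.0085,.0075,.0065,.0055):
    p,q=gpos(.033,h);env.move_l(p,q,.02); env.wait(.05);f=F()-f0;print(h,f.round(1))
    if f[2]>2.5:break
env.wait(.25)
p,q=gpos(.033,.09);env.move_l(p,q,.2);p[2]=.25;env.move_l(p,q,.3)
env.move_ptp([.33,.40,.3],quat([0,0,-1],[1,0,0]))
env.gripper_to(.6)
for n in("top","side"):
    p,d=env.capture(n);np.savez(f"pics/{n}6.npz",p=p,d=d)
save(np.load("pics/top6.npz")["p"],"t6c",(240,150,340,225))
save(np.load("pics/side6.npz")["p"],"s6c",(240,155,330,222))
print(env.state()["time_s"])
```

```text
0.0095 [ 1.  -0.1  1.5]
0.0085 [-3.5  0.7  8.3]
25.4083
```

View pics/t6c.png

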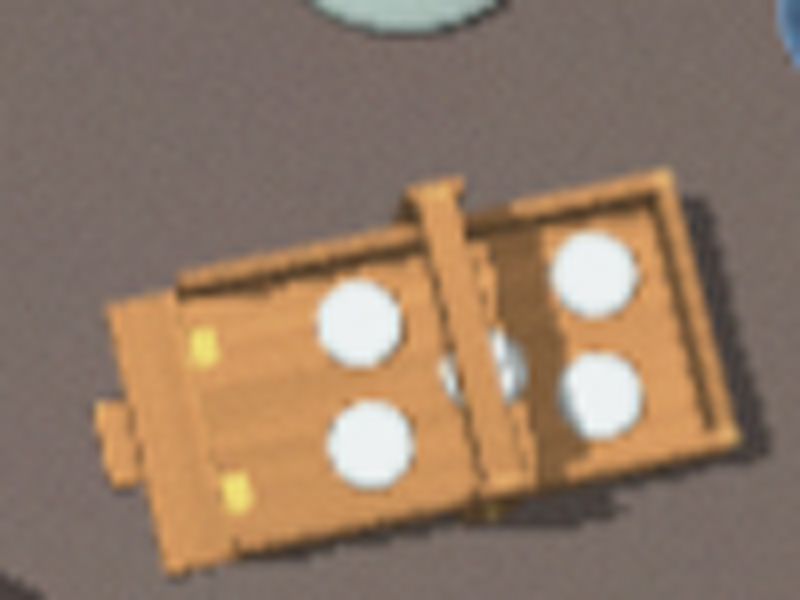

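View pics/s6c.png

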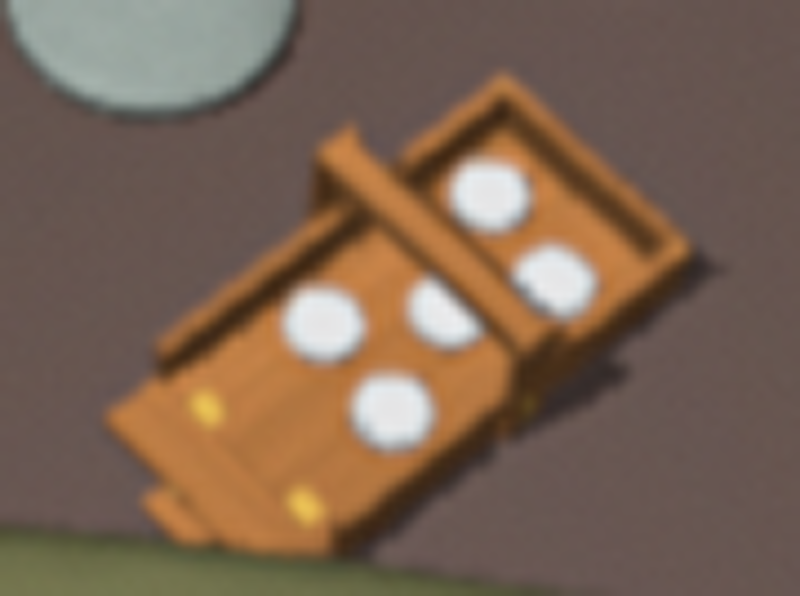

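```bash
cat >> h.py <<'E'
TIN=np.array([.459,.308]);TY=np.radians(1.8)
SG=-1
def tool(org,yaw,phi,g=.070,sg=None):
    sg=SG if sg is None else sg
    R=Ro.from_euler("ZY",[yaw,phi]).as_matrix()
    return np.array(org)+R@[0,0,g], quat(-R[:,2],sg*R[:,0])
v=np.array([-np.sin(TY),np.cos(TY)])
EDGE=np.r_[TIN-v*.072,.065]
def trayorg(phi,lift=0.,yaw=TY+np.pi/2,px=.090,edge=EDGE):
    R=Ro.from_euler("ZY",[yaw,phi]).as_matrix()
    return edge+[0,0,lift]-R@[px,0,.004]
E
python3 - <<'E'
from h import *
for sg in(1,-1):
    print(sg,np.round(env.ik(*tool(np.r_[TR,0],YA,0,sg=sg)),2))
    for ph in(0,10,20,30,40):
        p,q=tool(trayorg(np.radians(ph)),TY+np.pi/2,np.radians(ph),sg=sg);j=env.ik(p,q);print(ph,p.round(3),None if j is None else np.round(j,2))
E
```

```text
1 [-0.38 -0.07  2.16 -0.    1.05 -2.16]
0 [0.464 0.146 0.131] [ 0.19 -0.14  2.11 -0.    1.17 -1.41]
10 [0.464 0.159 0.146] [ 0.31 -0.11  2.07 -0.18  1.24 -1.23]
20 [0.463 0.174 0.158] [ 0.42 -0.05  2.01 -0.33  1.33 -1.08]
30 [0.463 0.191 0.167] [ 0.52  0.03  1.95 -0.46  1.44 -0.96]
40 [0.462 0.21  0.173] [ 0.6   0.12  1.89 -0.57  1.56 -0.87]
-1 [-0.38 -0.07  2.16 -0.    1.05  0.98]
0 [0.464 0.146 0.131] [ 0.19 -0.14  2.11 -0.    1.17  1.73]
10 [0.464 0.159 0.146] [ 0.31 -0.11  2.07 -0.18  1.24  1.91]
20 [0.463 0.174 0.158] [ 0.42 -0.05  2.01 -0.33  1.33  2.06]
30 [0.463 0.191 0.167] [ 0.52  0.03  1.95 -0.46  1.44  2.18]
40 [0.462 0.21  0.173] [ 0.6   0.12  1.89 -0.57  1.56  2.27]
```

Run:
```python
from h import *
p,q=tool(np.r_[TR,0],YA,0)
env.move_ptp(p+[0,0,.1],q); env.move_l(p+[0,0,.03],q,.2); env.move_l(p,q,.06)
env.wait(.1);f0=F();print(f0.round(2))
env.gripper_to(0.0); s=env.state();print(s["finger_gap"]*85,(F()-f0).round(1))
env.move_l(p+[0,0,.02],q,.04);env.wait(.2);print((F()-f0).round(1))
env.move_l(p+[0,0,.085],q,.12)
snap("top","t7",(230,130,350,220));snap("side","s7",(200,130,340,235))
print(env.state()["time_s"])
```

```text
[-0.22  0.49 -0.57]
14.672175418842189 [ 0.4 -1.2  2.9]
[ 0.5 -0.7 -3.6]
30.725
```

View pics/s7.png

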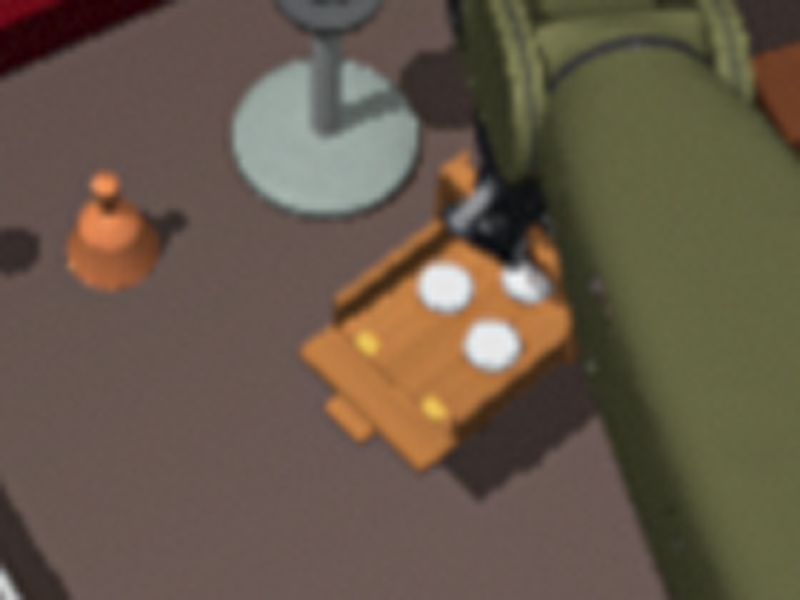

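View pics/t7.png

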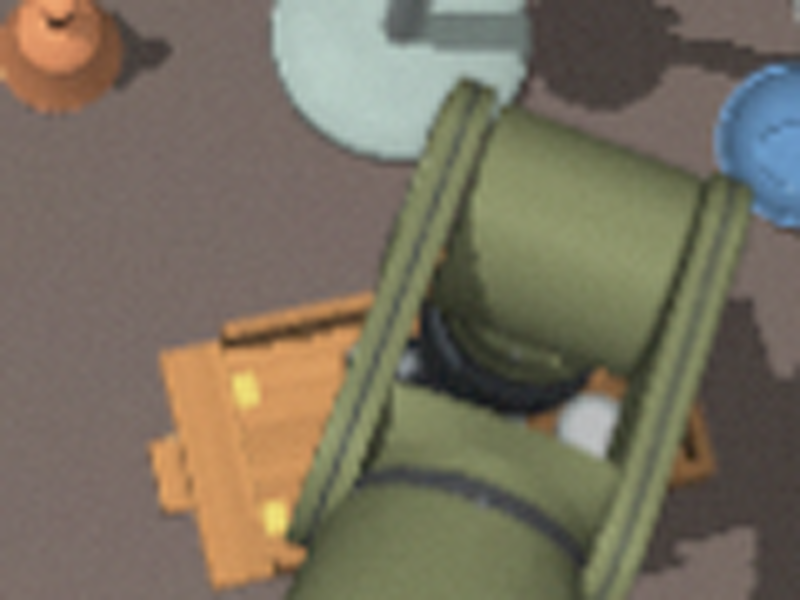

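Run:
```python
from h import *
Y=TY+np.pi/2
p,q=tool(trayorg(0,.026),Y,0)
env.move_l(p,q,.15)
env.wait(.1)
o=trayorg(0,.026);R=Ro.from_euler("ZY",[Y,0]).as_matrix()
pts=np.array([[.138,-.056,.0095],[.138,.056,.0095],[.142,-.017,.0095],[.142,.017,.0095]])@R.T+o
for n in("top","side"):
    pp,d=env.capture(n);np.savez(f"pics/{n}8.npz",p=pp,d=d)
    u=proj(n,pts);print(n,u.round(1))
    im=pp.copy()
    c=(140,140,260,230) if n=="top" else (130,170,270,275)
    sc=4; q2=cv2.resize(im,None,fx=sc,fy=sc,interpolation=cv2.INTER_CUBIC)
    for a in u: cv2.circle(q2,tuple(np.int32((a+.5)*sc)),2,(0,0,255),-1)
    cv2.imwrite(f"pics/{n}8.png",q2[c[1]*sc:c[3]*sc,c[0]*sc:c[2]*sc,::-1])
print(env.state()["time_s"],F())
```

```text
top [[162.2 177.2]
 [162.6 213.8]
 [161.  189.9]
 [161.1 201. ]]
side [[177.3 220.5]
 [192.8 247. ]
 [181.5 230.1]
 [186.2 238.2]]
32.9083 [-0.47302148  0.24592469 -4.09072587]
```

View pics/top8.png

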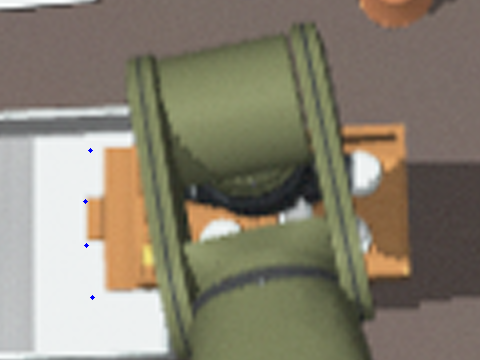

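View pics/side8.png

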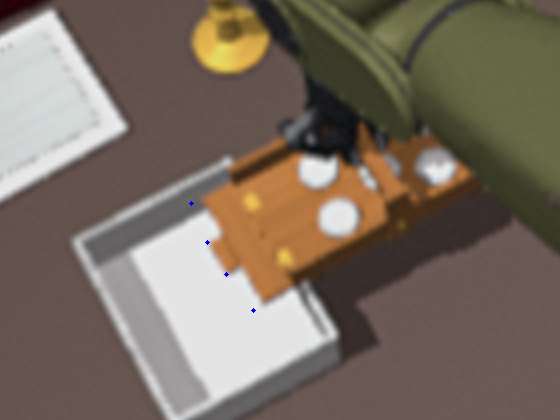

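```bash
cat >> h.py <<'E'
def Fa(n=5):
    r=[]
    for _ in range(n): r.append(F()); env.wait(.02)
    return np.mean(r,0)
E
python3 - <<'E'
from h import *
Y=TY+np.pi/2
p,q=tool(trayorg(0,.006),Y,0); env.move_l(p,q,.08); f0=Fa();print(f0.round(2),env.state()["torque"].round(2))
for l in np.arange(.004,-.0065,-.001):
    p,q=tool(trayorg(0,l),Y,0); env.move_l(p,q,.02); f=Fa(3)-f0
    print(round(l,4),f.round(2),env.state()["torque"].round(2))
    if f[2]>1.3: break
env.wait(.3);print((Fa()-f0).round(2),env.state()["time_s"])
snap("side","s9",(130,170,270,275))
E
```

```text
[-0.13 -0.27 -4.2 ] [0.03 0.   0.06]
0.004 [-0.31  0.04 -0.22] [0.03 0.   0.05]
0.003 [ 0.44  1.09 -0.36] [-0.04 -0.01  0.01]
0.002 [-0.44  0.06 -0.08] [ 0.   -0.03  0.01]
0.001 [ 0.53  0.55 -0.18] [ 0.04  0.06 -0.03]
0.0 [ 0.25 -0.56  1.93] [0.08 0.01 0.01]
[-0.02 -0.23  2.28] 35.275
```

View pics/s9.png

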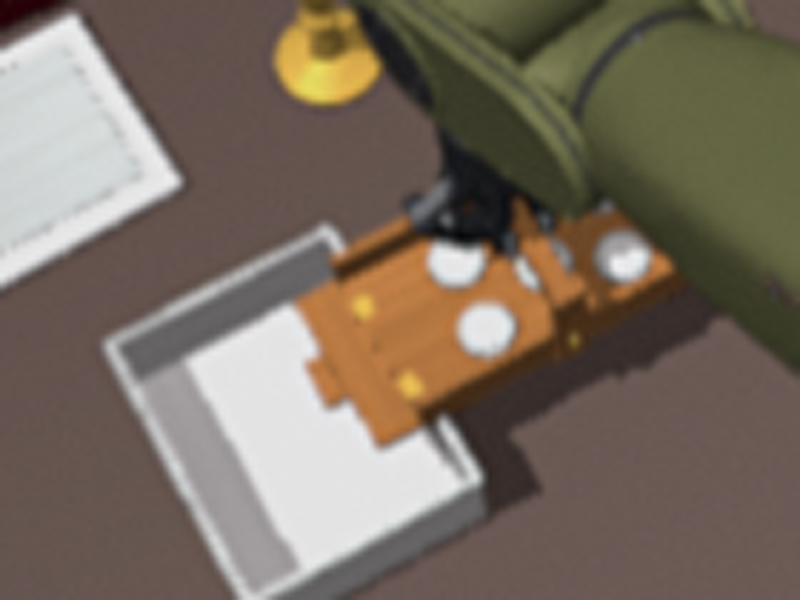

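Run:
```python
from h import *
Y=TY+np.pi/2
f0=np.array([-.13,-.27,-4.2]); l=0.0
for d in range(3,25,3):
    p,q=tool(trayorg(np.radians(d),l),Y,np.radians(d)); env.move_l(p,q,.04); f=Fa(2)-f0
    print(d,round(l,4),f.round(2),env.state()["time_s"])
    if f[2]>4 or np.hypot(*f[:2])>4: l+=.001
    elif f[2]<1: l-=.0005
env.wait(.1)
snap("side","s10",(130,170,270,275))
```

```text
3 0.0 [0.61 0.81 2.15] 35.6583
6 0.0 [0.01 1.43 2.22] 35.9917
9 0.0 [0.39 1.13 2.44] 36.325
12 0.0 [0.39 0.91 1.84] 36.6583
15 0.0 [0.01 0.94 2.39] 36.9917
18 0.0 [0.18 0.92 2.16] 37.325
21 0.0 [0.26 1.61 1.95] 37.6583
24 0.0 [0.19 1.61 1.99] 37.9917
```

View pics/s10.png

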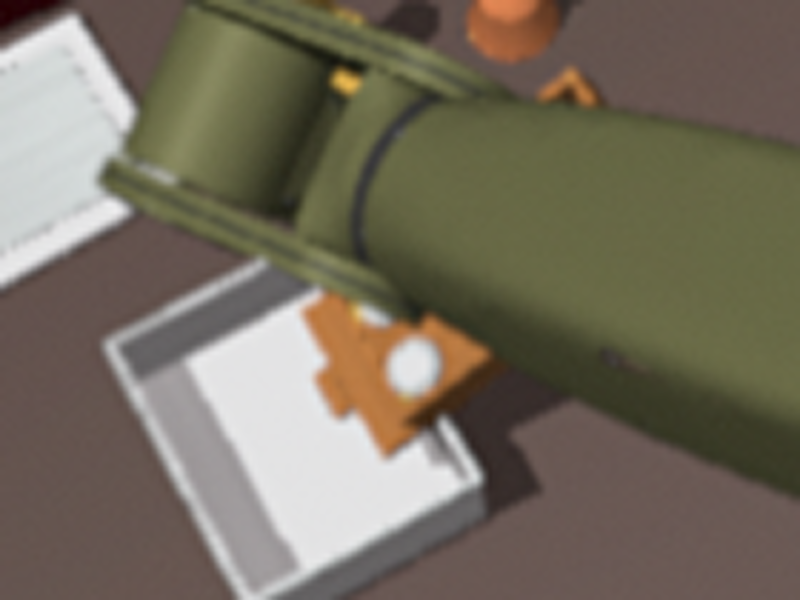

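Run:
```python
from h import *
Y=TY+np.pi/2
f0=np.array([-.13,-.27,-4.2]); l=0.0
for d in range(27,37,3):
    p,q=tool(trayorg(np.radians(d),l),Y,np.radians(d)); env.move_l(p,q,.03); f=Fa(3)-f0
    print(d,round(l,4),f.round(2),env.state()["time_s"])
    if f[2]>5.5 or np.hypot(*f[:2])>4: l+=.001
env.wait(.4);print((Fa()-f0).round(2))
snap("side","s11",(130,170,270,275));snap("top","t11",(100,130,260,250))
```

```text
27 0.0 [0.25 1.18 2.95] 38.5333
30 0.0 [-0.29  1.29  2.16] 38.925
33 0.0 [-0.12  1.51  2.37] 39.3167
36 0.0 [0.57 1.39 2.14] 39.7083
[0.61 1.59 2.17]
```

View pics/s11.png

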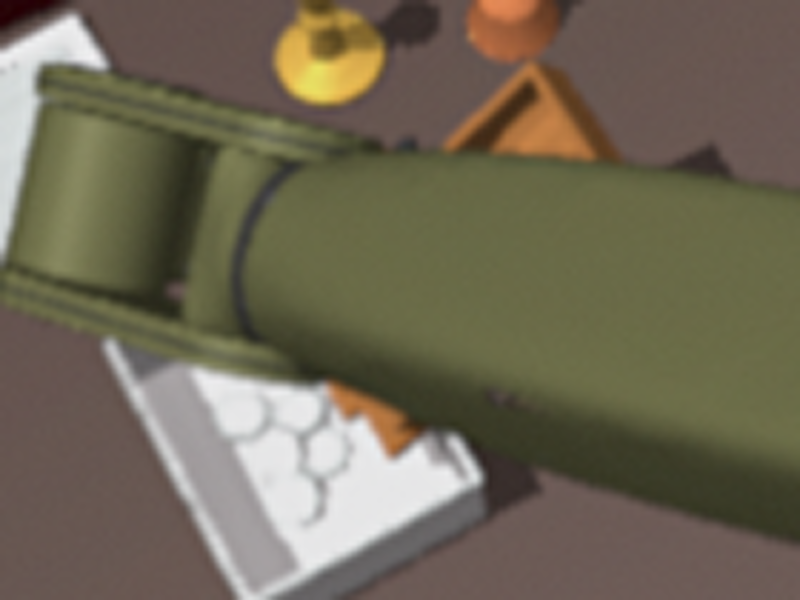

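View pics/t11.png

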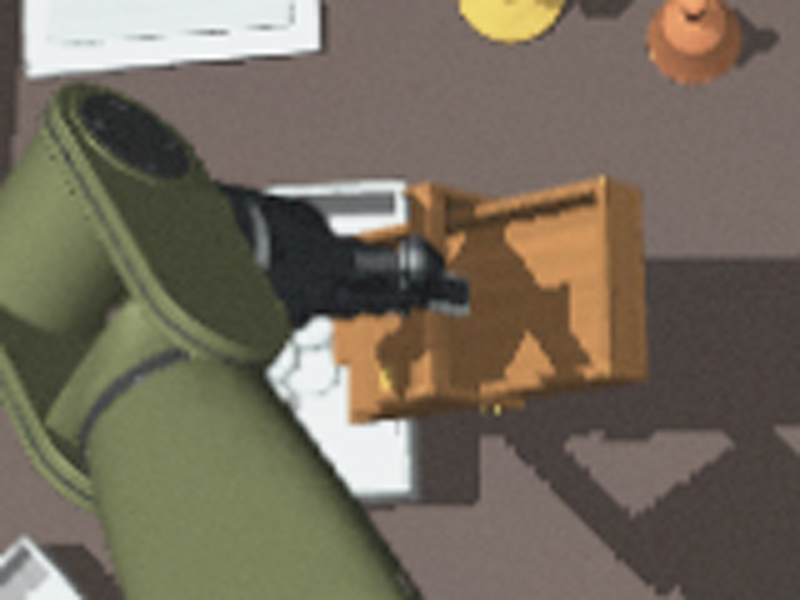

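Run:
```python
from h import *
Y=TY+np.pi/2
for d,l in((24,.006),(10,.015),(0,.03)):
    p,q=tool(trayorg(np.radians(d),l),Y,np.radians(d)); env.move_l(p,q,.1)
o=trayorg(0,.03)-np.r_[v*.10,0]
p,q=tool(o,Y,0);env.move_l(p,q,.15);print(Fa())
print(env.state()["time_s"],o)
snap("side","s12",(130,150,290,270));snap("top","t12",(100,130,280,265))
```

```text
[ 7.20996601e-02 -5.26044801e-04 -2.68913737e+00]
42.275 [0.46722962 0.04612928 0.091     ]
```

View pics/s12.png

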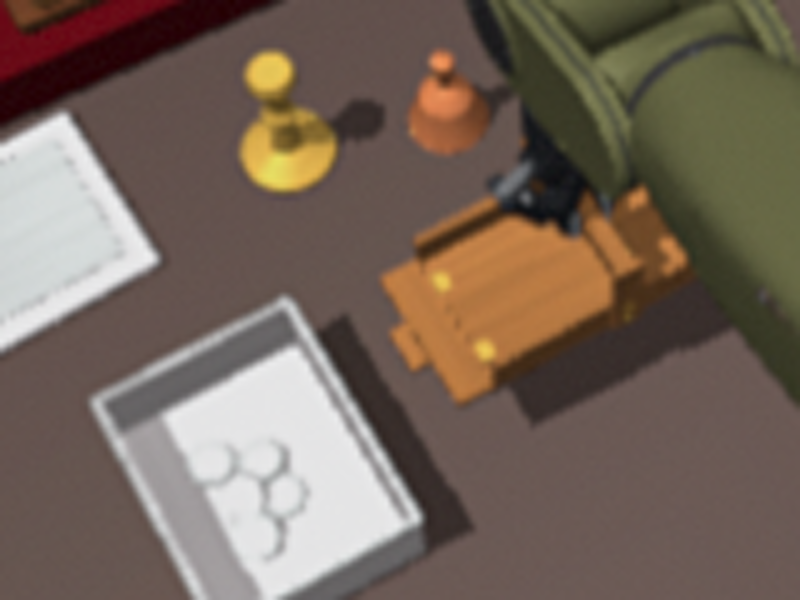

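View pics/t12.png

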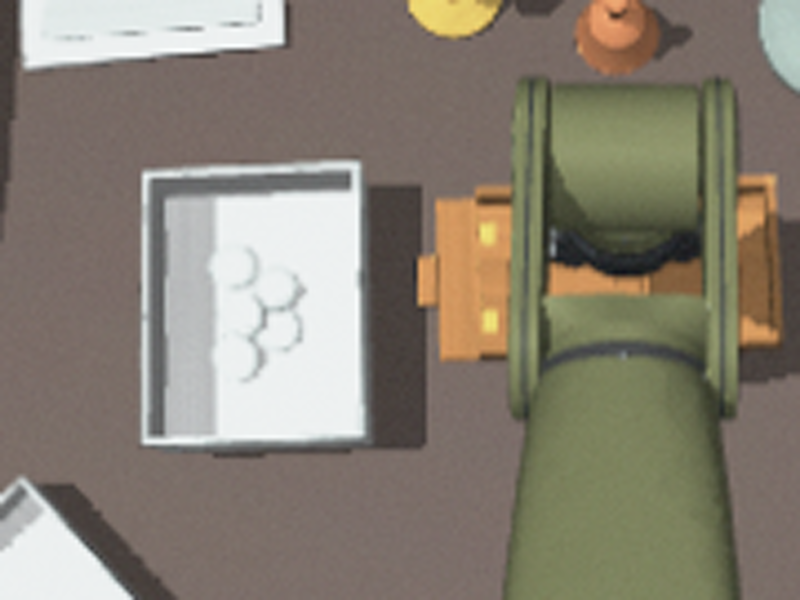

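Run:
```python
from h import *
Y=TY+np.pi/2
o=trayorg(0,.03)-np.r_[v*.12,0]
o[2]=.008;p,q=tool(o,Y,0);env.move_l(p,q,.12);f0=Fa()
for z in np.arange(.004,-.004,-.001):
    o[2]=z;p,q=tool(o,Y,0);env.move_l(p,q,.03);f=Fa(2)-f0;print(round(z,4),f.round(2))
    if f[2]>1.5:break
env.gripper_to(.5);env.wait(.2)
env.move_l(p+[0,0,.05],q,.06);env.move_l(p+[0,0,.15],q,.2)
env.move_ptp([.33,.40,.3],quat([0,0,-1],[1,0,0]))
for n in("top","side"):
    pp,d=env.capture(n);np.savez(f"pics/{n}13.npz",p=pp,d=d);save(pp,n+"13")
    if n=="top":save(pp,"t13c",(110,150,310,240));
P=cloud("top",np.load("pics/top13.npz")["d"]);print(env.state()["time_s"])
```

```text
0.004 [-0.34 -0.7  -0.06]
0.003 [-0.1  -0.99 -0.49]
0.002 [-0.54 -0.23 -0.57]
0.001 [ 0.01  0.15 -0.04]
0.0 [-1.34 -0.88  3.43]
48.5917
```

View pics/side13.png

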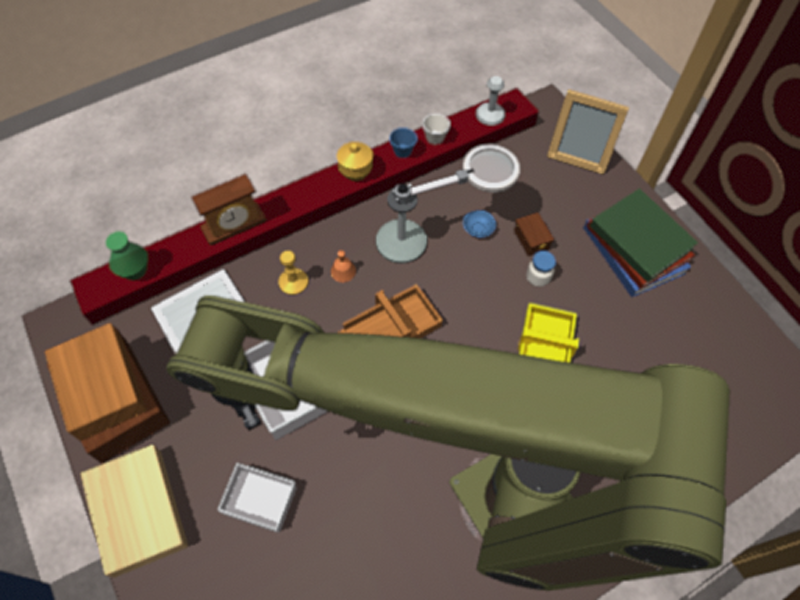

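View pics/t13c.png

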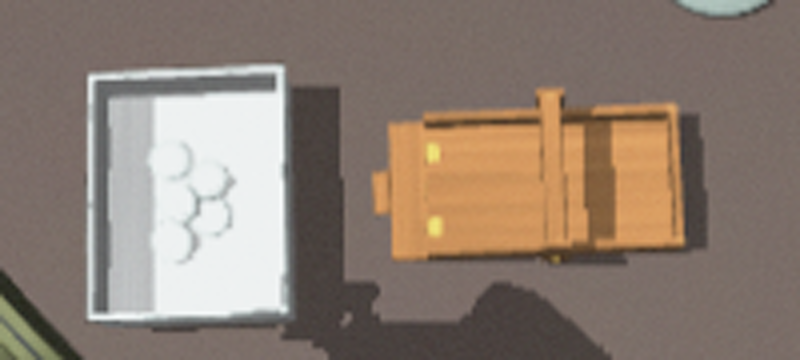

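Run:
```python
from h import *
print(env.finish_job(),env.state()["time_s"])
```

```text
the job is handed in; nothing more can be done
the job is handed in; nothing more can be done
```

The job was handed in at about 49 s, with no verdict reported.

**What I did**
- **Lamp:** I pushed the lamp's rod round with closed fingers until it met its stop, with about 7–8 N at the stop. The arm and gripper kept clear of the lens.
- **Gate:** I folded the tray's end gate right down while the tray stood on the table. The last press was about 8 N, more than the 2.5 N I aimed for, but the next pictures showed the tray had not moved.
- **Tipping:** I lifted the tray by its bridge handle and rested its gate end on the tin's rim with about 2 N. I then tipped it in 3° steps to 36° with the force staying near 2–3 N, and set it back on the table clear of the tin.

**Last checks**
- The final pictures show five medals in the tin and the tray empty, flat on the table about 0.28 m from the tin's middle.
- The lamp arm looks unmoved from its stop, and the tin and other goods are where they were.
- The tray weighed about 1.5 N less after tipping, which agrees with five medals at 32 g each (1.57 N).
- In the pictures the gate lip sat about 2–3 mm short of where I predicted over the tin, within the calibration and grasp error. None of the checks failed.
- I judged the lamp angle and the tray's level by picture and contact force, not by measuring them directly.

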